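# Set the roller run

## Task

Take up the wooden paddle and, pushing gently with it, roll the wooden roller along the plywood run into its slatted tunnel and on against the sliding shuttle, until the shuttle is pushed back fully home. Leave the roller in the tunnel and stand the paddle back on the table, clear of the run. Do not touch the roller with the gripper, do not ram or fling it, and leave the carton, glue stick and clear box alone.

Things in the scene. Friction and masses are not known exactly. Their poses are not given: they have to be found in the camera images.
- track: Fixed plywood roller run, 330 mm long, 100 mm wide. Origin: on the table, on the centre line, below the tunnel mouth; x along the run into the tunnel, y across, z up. x = -150 to 0 mm is open above: level floor 24 mm above the table, 90 mm wide between guide rails 36 mm high (from the table), with a 4 mm lip on the floor at x = -150; x = 0 to 180 mm is the tunnel.
- mouth (a point): Centre of the tunnel mouth, at floor level (track x = 0, 24 mm above the table). The tunnel is 90 mm wide inside, has windows in its walls and a roof of 15 mm slats with 18 mm gaps, underside 97 mm and top 102 mm above the table. Its floor falls gently (2.5 degrees) from 24 mm here to 16 mm at the far end.
- shuttle (a joint): Travel (m) of the shuttle along track +x: 0 at start, 0.020 fully home on a rigid stop; about 4 N friction, no spring, stays put. An upright plate 74 mm wide, 12 thick, 24 to 74 mm above the table, standing across the tunnel, tail rod behind. Its front starts anywhere from x = 90 to 130 mm on the track: not measured, feel for it (or look through the slats).
- roller: Loose wooden roller, a plain cylinder 50 mm in diameter, 76 mm long, about 0.16 kg (0.11 to 0.23). Origin: its centre; y along its axis. It starts lying across the open run, centre 40 to 85 mm before the tunnel mouth and 49 mm above the table. Rolls freely; past the mouth it rolls down to the shuttle by itself and stays there.
- paddle: Loose wooden paddle standing on the table, 190 mm long, 0.12 kg: a level bar 18 x 18 mm along x, centre 25 mm above its underside, an upright plate 50 mm high and 8 thick at each end: blade at +x, 56 mm wide, front face at x = +95 mm; foot at -x, 26 mm wide. Origin: centre of its underside, z up. Held by the bar near the foot, the blade reaches into the tunnel.
- carton: Bystander: upright drink carton 48 x 64 x 115 mm with a straw. Origin: centre of its underside.
- glue: Bystander: upright glue stick, 30 mm in diameter, 95 mm high. Origin: centre of its underside.
- tray: Bystander: closed clear plastic box 100 x 75 x 35 mm. Origin: centre of its underside.

How it is judged:
On the way, in this order (a step that is already met when the one before it is completed fails the run):
1. the paddle is picked up (height (world z) of paddle above 0.03 m), for 0.1 s.
2. the roller is inside the tunnel (x of roller in the frame of track above 0.03 m), for 0.1 s.
3. the shuttle is pushed fully home (value of joint shuttle above 0.018 m), for 0.1 s.
At the end, for the whole second after the job is handed in: The shuttle is within 2 mm of fully home (joint above 0.018), the roller lies at rest on the tunnel floor with its centre 50 to 140 mm inside the mouth, and the paddle stands upright, at rest and released on the table (underside within 6 mm of the surface, tilted less than 0.1 rad) (value of joint shuttle above 0.018 m and x of roller in the frame of track between 0.05 and 0.14 m and z of roller in the frame of track below 0.055 m and linear speed of each of roller, paddle below 0.01 m/s and height (world z) of paddle below 0.006 m and angle between paddle's own z axis and vertical below 0.1 rad); the robot touches nothing.
It fails at once if the roller is touched by the gripper or arm (contact force between any of the fingers, the arm and roller above 0.3 N).
It fails at once if the roller is rammed: the paddle presses it with more than 25 N (contact force between paddle and roller above 25 N).
It fails at once if the roller is flung: it goes faster than 0.5 m/s (linear speed of roller above 0.5 m/s).
It fails at once if a bystander is moved by more than 15 mm (distance of any of carton, glue, tray from where it was at the start of the episode above 0.015 m).
It also fails if it takes over 58 s, if anything falls off the work surface, if the arm or the gripper's body presses on something with over 40 N, if the wrist force passes 120 N, or if a joint passes its speed limit or range.

## Robot

A 6-joint arm with a two-finger parallel gripper is mounted at the origin on the work surface. World frame = base frame: x ahead of the robot, y to its left, z up, the work surface at z = 0. Lengths are in m, angles in rad, forces in N, time in s.
With the tool pointing down it reaches from about 0.35 to 0.975 m from the base axis. Payload 4.9 kg.
Tool frame: the origin (TCP) lies on the centre line of the jaws, within the pads' length; the fingertips stand 14 mm ahead of it and the grasp point (between the pads) lies 5 mm behind it; x points along the fingers, z is the direction in which the jaws open and shut, and the axes are right-handed (so a half turn about x gives the same grasp; the last joint's range is limited). The gripper opens to 85 mm and grips with 20 to 120 N. Pads are 22 mm wide; open, the fingers measure 114 mm over their backs; the gripper's body (76 mm by 85 mm) begins 54 mm behind the grasp point. The pads swing forward as they close: fully open they stand 13 mm farther back than shut.
Start: joints at [1.213, 0.053, 1.613, -0, 1.476, -0.119], TCP at [0.148, 0.607, 0.245] pointing down, gripper open.
Joint ranges: [-3.01, 3.01], [-1.01, 2.22], [0.06, 2.58], [-1.02, 4.17], [0.09, 2.62], [-3.14, 3.14]. Speed limits (rad/s): [2.57, 2.57, 3.14, 3.14, 3.14, 3.14].

## Interface

Orientations are given as a rotation vector (axis times angle).
In Python, from station import ctrl gives the robot as it stands.
- The arm moves only by the tool move_arm, never from a script. Its argument "increments" is a list that holds one entry, the list of rows, each a list of 4 numbers: the shift along the tool's x, y, z in units of 25 cm (1.0 is 25 cm), then the turn about the tool's x in units of 90 degrees (1.0 is 90 degrees). A call has 1 to 20 rows; each row shifts and turns the commanded pose from where the row before left it, along the tool's axes as they then stand; what a row does not reach is not made up. A row lasts 1/12 s, in which the tool goes at most 41.7 mm and 7.16 degrees, less where a joint would pass 70% of its speed; a pose out of reach is approached as far as the arm can. A call with a number of a shift or a turn outside -1 to 1 is refused whole. A call with a gripper value outside its range is refused whole. "gripper" is the closure, from 0 (fully open) to 1 (shut), set as the call begins (left out, the last holds). The fingers move at their own pace and stop on an object; "squeeze" is the grip in N (left out, the last holds). Time passes only in rows, so rows that do not move let the fingers close. It gives the time, the measured TCP pose, the force and the opening at its end, in the units of the state.
- ctrl.get_obs(): the state, without advancing time (a new reading comes with each control period).
- ctrl.get_image(name): name is "side" or "top"; returns a dict with "pixels" (400x640x3 uint8, red, green, blue), "depth" (400x640 float32, m along the optical axis (not along the pixel's ray), 0 where there is no reading), "K" (3x3 intrinsics, pixels), "extrinsics" (4x4, takes a point from camera to world coordinates). Camera axes: x right, y up, looking along -z (the intrinsics and any distortion apply to the point x, -y, -z); pixel columns grow to the right and rows downward; lengths in m; the calibration is good to about 2 mm. A picture is of the moment at which its call begins.
- ctrl.finish_job(): hands the job in, once; it reports no verdict.
Trained networks look in the newest picture that a camera, given by its name, has taken for a name from the list of things; names that differ only in an ending like _2 or _b are one class to them, and where a whole thing is asked for, a point or a joint stands for the part that bears it (a point fixed in the world has none). Each returns a list of dicts, best first, with "score" (0 to 1); they miss things now and then, are a little off and sometimes report something else, mostly with a low value. They report only what shows in the picture. A call takes as long as a camera call.
- ctrl.trace(camera, target): "region" (400x640 bool, what is visible of it) and "pixel" ([row, column] in pixels, amid what is visible of it).
The state is a dict: "t": time; "q": joint angles; "dq": joint speeds; "effort": joint torques, N m; "tool_pos": TCP position; "tool_rot": TCP orientation; "contact_force": force on the tool from outside, world axes, zero at the start; "wrist_torque": the same for the moment, N m; "opening": finger opening in m.
Only numpy, scipy, OpenCV 4.12 (cv2) and the standard library are available. Lean on these libraries where they do the work, as an engineer would, in place of code of your own. Each camera call takes 0.05 s, during which the arm holds its last target. There are 200 camera calls.

## Working session

There is one attempt and no reset: what is moved stays moved. The work goes in short steps, Python scripts to look and compute and a tool call to move; the robot and the scene stay as the last step left them, time stands still between calls to the robot, and variables do not carry over. Pictures are saved under pics/ and viewed, about 8 in all and at most 12, crops included, and the job is handed in when it is done.

Besides the shell and the picture viewer there is one more tool, called after "Call:" as name([rows], argument=value, ...), one row to a line, values as JSON. move_arm: Moves the arm, as the interface text tells. Shifts and turns lie within -1 to 1; 1 stands for 25 cm of shift or 90 degrees of turn. Its arguments: {"type":"object","properties":{"increments":{"type":"array","items":{"type":"array","items":{"type":"array","items":{"type":"number","minimum":-1,"maximum":1}}}},"gripper":{"type":"number"},"squeeze":{"type":"number"}},"required":["increments"]}

```bash
mkdir -p pics
cat > h.py <<'E'
import numpy as np, cv2
from station import ctrl
from scipy.spatial.transform import Rotation as R
def cloud(im):
    d=im["depth"];K=im["K"];v,u=np.mgrid[:400,:640]
    p=np.stack([(u-K[0,2])/K[0,0]*d,-(v-K[1,2])/K[1,1]*d,-d],-1)
    E=im["extrinsics"];return p@E[:3,:3].T+E[:3,3]
def save(im,n):cv2.imwrite(f"pics/{n}.png",im["pixels"][:,:,::-1])
E
python3 - <<'E'
from h import *
o=ctrl.get_obs();print(o["t"],o["tool_pos"],R.from_rotvec(o["tool_rot"]).as_matrix().round(3),o["opening"])
for c in("top","side"):
    im=ctrl.get_image(c);save(im,c+"1");P=cloud(im);np.save(c+"1.npy",P)
    print(c,im["extrinsics"].round(3).tolist())
    for n in("track","roller","paddle","shuttle","carton","glue","tray"):
        for r in ctrl.trace(c,n)[:2]:
            m=r["region"]&(im["depth"]>0);q=P[m]
            if len(q)==0:continue
            np.save(f"{c}_{n}.npy",q) if r is not None and r["score"]>.5 else 0
            print(n,round(r["score"],2),r["pixel"],m.sum(),np.median(q,0).round(3),np.percentile(q,[2,98],axis=0).round(3).tolist())
E
```

```text
0.0 [0.14760079 0.60671252 0.24408097] [[-0.001 -0.972  0.236]
 [-0.002  0.236  0.972]
 [-1.     0.    -0.002]] 0.08545902665513529
top [[0.02, 0.989, -0.144, 0.441], [-1.0, 0.017, -0.022, -0.063], [-0.02, 0.144, 0.989, 1.155], [0.0, 0.0, 0.0, 1.0]]
track 0.87 [201.1, 354.6] 5943 [ 0.581 -0.113  0.03 ] [[0.518, -0.257, 0.006], [0.647, 0.063, 0.105]]
roller 0.74 [204.3, 311.7] 836 [ 0.568 -0.017  0.069] [[0.531, -0.043, 0.024], [0.607, 0.012, 0.076]]
paddle 0.58 [284.3, 231.0] 791 [0.399 0.16  0.034] [[0.368, 0.07, 0.005], [0.418, 0.254, 0.052]]
shuttle 0.71 [195.9, 384.0] 273 [ 0.596 -0.177  0.068] [[0.557, -0.276, 0.025], [0.626, -0.168, 0.1]]
carton 0.67 [287.1, 457.7] 1101 [ 0.398 -0.32   0.113] [[0.37, -0.373, 0.002], [0.426, -0.293, 0.138]]
glue 0.76 [121.2, 257.5] 323 [0.761 0.111 0.067] [[0.752, 0.099, -0.002], [0.801, 0.142, 0.098]]
tray 0.79 [280.0, 348.5] 1531 [ 0.413 -0.099  0.034] [[0.363, -0.141, 0.029], [0.462, -0.056, 0.039]]
side [[-0.992, 0.087, -0.087, 0.486], [-0.123, -0.632, 0.765, 0.652], [0.012, 0.77, 0.638, 0.658], [0.0, 0.0, 0.0, 1.0]]
track 0.81 [195.5, 309.5
[... 276 characters left out ...]
]
paddle 0.75 [278.7, 381.7] 1262 [0.403 0.143 0.034] [[0.364, 0.058, -0.0], [0.425, 0.258, 0.051]]
shuttle 0.47 [165.5, 304.9] 29 [ 0.597 -0.177  0.074] [[0.574, -0.182, 0.071], [0.617, -0.172, 0.076]]
carton 0.82 [145.5, 376.4] 929 [ 0.4   -0.304  0.072] [[0.368, -0.418, 0.001], [0.429, -0.293, 0.118]]
carton 0.38 [243.3, 209.7] 527 [0.765 0.122 0.059] [[0.755, 0.101, 0.003], [0.782, 0.127, 0.096]]
glue 0.75 [247.9, 211.2] 494 [0.765 0.122 0.061] [[0.755, 0.102, 0.006], [0.781, 0.127, 0.096]]
glue 0.17 [210.7, 308.4] 702 [ 0.57  -0.002  0.065] [[0.533, -0.088, 0.024], [0.609, 0.012, 0.075]]
tray 0.8 [204.8, 372.7] 1096 [ 0.416 -0.084  0.034] [[0.362, -0.137, 0.004], [0.469, -0.052, 0.037]]
```

View pics/top1.png

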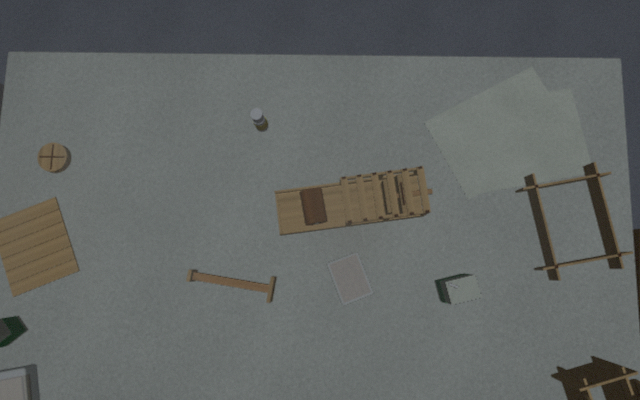

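View pics/side1.png

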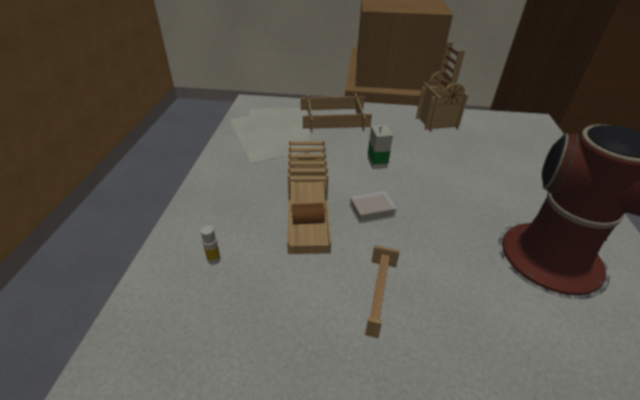

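Run:
```python
from h import *
for c in("top","side"):
    P=np.load(c+"1.npy").reshape(-1,3)
    q=P[(P[:,2]>.094)&(P[:,2]<.108)&(abs(P[:,0]-.58)<.09)&(P[:,1]<.0)&(P[:,1]>-.3)]  # roof
    print(c,"roof",len(q),cv2.minAreaRect(q[:,:2].astype(np.float32)),np.median(q[:,2]))
    q=P[(abs(P[:,2]-.036)<.004)&(abs(P[:,0]-.58)<.09)&(P[:,1]<.12)&(P[:,1]>-.3)]
    print("rails",cv2.minAreaRect(q[:,:2].astype(np.float32)))
    q=np.load(f"{c}_paddle.npy")
    b=q[(q[:,2]>.029)&(q[:,2]<.039)]
    (vx,vy,x,y)=cv2.fitLine(b[:,:2].astype(np.float32),cv2.DIST_HUBER,0,.01,.01).ravel()
    print("bar",vx,vy,x,y)
    t=q[q[:,2]>.044]; s=(t[:,:2]-[x,y])@[vx,vy]; w=(t[:,:2]-[x,y])@[-vy,vx]
    for g in (s<0,s>0): print(g.sum(),np.median(t[g],0).round(4),s[g].min(),s[g].max(),w[g].min(),w[g].max())
    r=np.load(f"{c}_roller.npy");r=r[r[:,2]>.071];print("roller top",np.median(r,0),cv2.minAreaRect(r[:,:2].astype(np.float32)))
```

```text
top roof 2230 ((0.5919842720031738, -0.17005260288715363), (0.10060328990221024, 0.1806589961051941), 8.630385398864746) 0.10133633305633483
rails ((0.58076411485672, -0.09509684145450592), (0.10096682608127594, 0.3284817934036255), 8.618677139282227)
bar 0.14297833 0.9897258 0.39862433 0.16456714
79 [0.3861 0.0735 0.0497] -0.09529078330881546 -0.08713932283563049 -0.02533899690974442 0.02472318167655378
38 [0.4094 0.2529 0.0497] 0.08598183451161508 0.09422415596691538 -0.010694972445008569 0.011804013262814717
roller top [ 0.56982414 -0.01510783  0.07305969] ((0.5690701007843018, -0.015814103186130524), (0.0758163258433342, 0.027795685455203056), 10.322450637817383)
side roof 1115 ((0.5943303108215332, -0.1700945645570755), (0.09996463358402252, 0.18075326085090637), 8.720882415771484) 0.10152387238919314
rails ((0.5750386118888855, -0.04412922263145447), (0.09980069845914841, 0.22365932166576385), 8.584477424621582)
bar 0.14717479 0.98911047 0.400701 0.16071051
118 [0.3873 0.074  0.0492] -0.09569150749350956 -0.08374681105888439 -0.02793239903040674 0.027803141436926724
77 [0.4142 0.2538 0.0496] 0.08747991730401786 0.09797952542224428 -0.012615244129517937 0.011943872407220437
roller top [ 0.5706954  -0.01546611  0.07291042] ((0.5715591311454773, -0.01535608246922493), (0.07323145121335983, 0.026901114732027054), 7.687520503997803)
```

The pictures agree with the measurements. In the top view the run is at about (355,200), the roller at (312,204) and the paddle at (231,284), with its blade on the right at (272,290). The shuttle plate shows between the slats at (384,196), which puts its front at track x ≈ 92 mm. The carton, glue stick and clear box are clear of the route.

I'll turn the tool first, then move above the grip point.

Call:
move_arm([
  [[0,0,0,0.0785],[0,0,0,0.0785],[0,0,0,0.0785],[0,0,0,0.0785],[0,0,0,0.0785],[0,0,0,0.0785],[0,0,0,0.0785],[0,0,0,0.0785],[0,0,0,0.0785],[0,0,0,0.0785],[0,0,0,0.0785],[0,0,0,0.0785]],
], gripper=0, squeeze=60)

```text
t: 1.8
tool_pos: [0.1478, 0.6072, 0.2453]
tool_rot: [0.121, 1.567, -0.121]
contact_force: [1.0, -0.4, 0.2]
opening: 0.0855
```

Call:
move_arm([
  [[0,-0.098,0.0894,0],[0,-0.098,0.0894,0],[0,-0.098,0.0894,0],[0,-0.098,0.0894,0],[0,-0.098,0.0894,0],[0,-0.098,0.0894,0],[0,-0.098,0.0894,0],[0,-0.098,0.0894,0],[0,-0.098,0.0894,0],[0,-0.098,0.0894,0],[0,-0.098,0.0894,0],[0,-0.098,0.0894,0],[0,-0.098,0.0894,0],[0,-0.098,0.0894,0],[0,0,0,0],[0,0,0,0]],
])

```text
t: 3.13
tool_pos: [0.4075, 0.2208, 0.2455]
tool_rot: [0.119, 1.567, -0.118]
contact_force: [-0.6, 0.3, 0.0]
opening: 0.0856
```

Call:
move_arm([
  [[0.1,0,0,0],[0.1,0,0,0],[0.1,0,0,0],[0.1,0,0,0],[0.1,0,0,0],[0.1,0,0,0],[0.1,0,0,0],[0.08,0,0,0],[0.06,0,0,0],[0.04,0,0,0],[0.014,0,0,0],[0,0,0,0],[0,0,0,0]],
])

```text
t: 4.22
tool_pos: [0.4073, 0.2226, 0.0227]
tool_rot: [0.116, 1.566, -0.115]
contact_force: [0.8, 0.5, 0.2]
opening: 0.0854
```

Call:
move_arm([
  [[0,0,0,0],[0,0,0,0],[0,0,0,0],[0,0,0,0],[0,0,0,0],[0,0,0,0],[0,0,0,0],[0,0,0,0],[0,0,0,0],[0,0,0,0],[0,0,0,0],[0,0,0,0]],
], gripper=1, squeeze=60)

```text
t: 5.22
tool_pos: [0.4073, 0.222, 0.0222]
tool_rot: [0.116, 1.567, -0.116]
contact_force: [0.8, -1.0, 5.0]
opening: 0.0173
```

Call:
move_arm([
  [[-0.02,0,0,0],[-0.05,0,0,0],[-0.08,0,0,0],[-0.08,0,0,0],[-0.08,0,0,0],[-0.08,0,0,0],[-0.06,0,0,0],[-0.03,0,0,0],[0,0,0,-0.0474],[0,0,0,-0.0474],[0,0,0,-0.0474],[0,0,0,-0.0474],[0,0,0,0],[0,0,0,0]],
])

```text
t: 6.38
tool_pos: [0.4061, 0.2217, 0.1407]
tool_rot: [-0.117, 1.57, 0.116]
contact_force: [-0.4, -0.8, -1.7]
opening: 0.0171
```

Call:
move_arm([
  [[0,-0.022,0.05,0],[0,-0.022,0.05,0],[0,-0.022,0.05,0],[0,-0.022,0.05,0],[0,-0.022,0.05,0],[0,-0.022,0.05,0],[0,-0.022,0.05,0],[0,-0.022,0.05,0],[0,-0.022,0.05,0],[0,-0.022,0.05,0],[0,0,0,0],[0,0,0,0],[0,0,0,0]],
])

```text
t: 7.47
tool_pos: [0.5378, 0.1863, 0.1411]
tool_rot: [-0.117, 1.569, 0.117]
contact_force: [0.5, 0.1, -0.4]
opening: 0.0171
```

Run:
```python
from h import *
o=ctrl.get_obs();print(o["t"],o["tool_pos"])
M=np.array([.5795,-.081]);T=np.array([.150,-.989]);N=np.array([.989,.150])
for c in("top","side"):
    im=ctrl.get_image(c);save(im,c+"2");P=cloud(im)
    for n in("paddle","roller"):
        r=ctrl.trace(c,n)
        if not r: continue
        q=P[r[0]["region"]&(im["depth"]>0)];d=q[:,:2]-M
        a=np.c_[d@T,d@N,q[:,2]];print(c,n,r[0]["score"],np.percentile(a,[1,50,99],axis=0).round(3).tolist())
        if n=="paddle":
            for s in (-.23,-.20,-.17,-.14,-.118): 
                k=abs(a[:,0]-s)<.006; 
                if k.sum()>3: print(s,k.sum(),a[k].min(0).round(3),a[k].max(0).round(3))
```

```text
7.4667 [0.53780996 0.18633081 0.14114639]
top paddle 0.64 [[-0.26, -0.028, 0.127], [-0.177, -0.002, 0.152], [-0.118, 0.024, 0.171]]
-0.23 57 [-0.236 -0.011  0.138] [-0.224  0.007  0.158]
-0.2 55 [-0.206 -0.01   0.136] [-0.194  0.007  0.155]
-0.17 56 [-0.176 -0.011  0.137] [-0.164  0.007  0.157]
-0.14 56 [-0.146 -0.01   0.14 ] [-0.134  0.007  0.155]
-0.118 139 [-0.124 -0.029  0.12 ] [-0.118  0.027  0.172]
top roller 0.81 [[-0.09, -0.039, 0.037], [-0.066, -0.003, 0.07], [-0.041, 0.036, 0.077]]
side paddle 0.72 [[-0.307, -0.012, 0.116], [-0.304, -0.0, 0.153], [-0.233, 0.011, 0.17]]
-0.23 4 [-0.235 -0.005  0.152] [-0.234  0.003  0.153]
side roller 0.56 [[-0.15, -0.046, 0.001], [-0.147, 0.032, 0.021], [-0.077, 0.05, 0.037]]
```

Call:
move_arm([
  [[0.03,0,0.004,0],[0.05,0,0,0],[0.06,0,0,0],[0.06,0,0,0],[0.06,0,0,0],[0.04,0,0,0],[0.025,0,0,0],[0.015,0,0,0],[0,0,0,0],[0,-0.01,0,0],[0,-0.02,0,0],[0,-0.02,0,0],[0,-0.01,0,0],[0,-0.008,0,0],[0,0,0,0]],
])

```text
t: 9.02
tool_pos: [0.5425, 0.1691, 0.0572]
tool_rot: [-0.117, 1.567, 0.117]
contact_force: [-0.3, 0.9, -1.3]
opening: 0.0168
```

Call:
move_arm([
  [[0,-0.008,0,0],[0,-0.008,0,0],[0,-0.008,0,0],[0,-0.008,0,0],[0,-0.008,0,0],[0,-0.008,0,0],[0,-0.01,0,0],[0,-0.01,0,0],[0,-0.01,0,0],[0,-0.01,0,0],[0,-0.01,0,0],[0,-0.01,0,0],[0,-0.01,0,0]],
])

```text
t: 10.1
tool_pos: [0.5467, 0.1402, 0.0568]
tool_rot: [-0.118, 1.568, 0.118]
contact_force: [0.1, 0.5, -2.0]
opening: 0.0169
```

```bash
cat > chk.py <<'E'
from h import *
import sys
o=ctrl.get_obs();M=np.array([.5795,-.081]);T=np.array([.150,-.989]);N=np.array([.989,.150])
p=o["tool_pos"];print(o["t"],p,"face",(p[:2]-M)@T+.153,"y",(p[:2]-M)@N,"F",-o["contact_force"][:2]@T)
c="top";im=ctrl.get_image(c);save(im,sys.argv[1]);P=cloud(im)
for n in("paddle","roller","shuttle"):
    for r in ctrl.trace(c,n)[:1]:
        q=P[r["region"]&(im["depth"]>0)];d=q[:,:2]-M
        a=np.c_[d@T,d@N,q[:,2]];print(n,r["score"],np.percentile(a,[1,50,99],axis=0).round(3).tolist())
        k=(a[:,2]>.066)&(a[:,2]<.08)
        if k.any():print("  top",k.sum(),np.percentile(a[k],[2,50,98],axis=0).round(3).tolist())
E
python3 chk.py top3
```

```text
10.1 [0.54665086 0.14016227 0.05679315] face -0.07065685147346745 y 0.0006865435321223787 F 0.4252877697723695
paddle 0.58 [[-0.201, -0.026, 0.047], [-0.128, -0.0, 0.068], [-0.071, 0.024, 0.087]]
  top 369 [[-0.198, -0.009, 0.066], [-0.141, -0.0, 0.069], [-0.075, 0.009, 0.073]]
roller 0.67 [[-0.07, -0.038, 0.033], [-0.045, -0.0, 0.07], [-0.021, 0.045, 0.077]]
  top 561 [[-0.062, -0.036, 0.066], [-0.045, 0.0, 0.071], [-0.027, 0.037, 0.077]]
shuttle 0.67 [[0.092, -0.038, 0.03], [0.096, -0.002, 0.069], [0.196, 0.034, 0.078]]
  top 148 [[0.093, -0.037, 0.067], [0.097, -0.002, 0.073], [0.101, 0.034, 0.077]]
```

Call:
move_arm([
  [[0,-0.01,0,0],[0,-0.01,0,0],[0,-0.01,0,0],[0,-0.01,0,0],[0,-0.01,0,0],[0,-0.01,0,0],[0,-0.01,0,0],[0,-0.01,0,0],[0,-0.01,0,0],[0,-0.01,0,0],[0,-0.01,0,0],[0,-0.01,0,0],[0,-0.01,0,0],[0,-0.01,0,0],[0,-0.01,0,0],[0,-0.01,0,0],[0,-0.01,0,0],[0,-0.01,0,0],[0,-0.01,0,0],[0,-0.01,0,0]],
])

```text
t: 11.97
tool_pos: [0.5541, 0.0907, 0.0568]
tool_rot: [-0.118, 1.568, 0.118]
contact_force: [-0.3, -0.1, -1.2]
opening: 0.017
```

Call:
move_arm([
  [[0,-0.01,0,0],[0,-0.01,0,0],[0,-0.01,0,0],[0,-0.01,0,0],[0,0,0,0],[0,0,0,0],[0,0,0,0],[0,0,0,0],[0,0,0,0],[0,0,0,0],[0,0,0,0],[0,0,0,0]],
])

```text
t: 12.97
tool_pos: [0.5556, 0.0811, 0.0568]
tool_rot: [-0.118, 1.568, 0.118]
contact_force: [0.2, 0.4, -0.9]
opening: 0.0168
```

```bash
python3 chk.py top4
```

```text
12.9667 [0.55557822 0.08114558 0.05680198] face -0.010950241370151825 y 0.0006631988145054182 F 0.3851915771062221
paddle 0.73 [[-0.125, -0.023, 0.053], [-0.064, -0.001, 0.068], [-0.013, 0.021, 0.086]]
  top 319 [[-0.123, -0.008, 0.066], [-0.071, -0.0, 0.068], [-0.02, 0.009, 0.073]]
roller 0.67 [[0.032, -0.034, 0.045], [0.059, 0.004, 0.07], [0.068, 0.042, 0.097]]
  top 266 [[0.051, -0.031, 0.066], [0.059, 0.004, 0.07], [0.068, 0.04, 0.075]]
shuttle 0.83 [[0.092, -0.038, 0.025], [0.096, -0.002, 0.069], [0.198, 0.034, 0.079]]
  top 145 [[0.093, -0.037, 0.067], [0.097, -0.002, 0.073], [0.101, 0.033, 0.079]]
```

Call:
move_arm([
  [[0,-0.015,0,0],[0,-0.02,0,0],[0,-0.02,0,0],[0,-0.02,0,0],[0,-0.02,0,0],[0,-0.02,0,0],[0,-0.02,0,0],[0,-0.015,0,0],[0,-0.01,0,0],[0,-0.006,0,0],[0,-0.006,0,0],[0,-0.006,0,0],[0,-0.006,0,0],[0,-0.006,0,0],[0,-0.006,0,0],[0,-0.006,0,0]],
])

```text
t: 14.5
tool_pos: [0.5631, 0.0312, 0.0568]
tool_rot: [-0.118, 1.568, 0.118]
contact_force: [-0.3, 1.3, -0.0]
opening: 0.0172
```

Call:
move_arm([
  [[0,-0.005,0,0],[0,-0.005,0,0],[0,-0.005,0,0],[0,-0.005,0,0],[0,-0.005,0,0],[0,-0.005,0,0],[0,-0.005,0,0],[0,-0.005,0,0]],
])

```text
t: 15.17
tool_pos: [0.5646, 0.0223, 0.0568]
tool_rot: [-0.116, 1.567, 0.12]
contact_force: [0.3, 4.8, -0.4]
opening: 0.0171
```

```bash
python3 chk.py top5
```

```text
15.1667 [0.56458707 0.02230347 0.05680904] face 0.04859593040911671 y 0.0007466361364961895 F 4.737358683975192
paddle 0.81 [[-0.047, -0.008, 0.056], [-0.014, -0.0, 0.067], [0.034, 0.009, 0.072]]
  top 191 [[-0.046, -0.008, 0.066], [-0.017, 0.001, 0.068], [0.033, 0.009, 0.072]]
roller 0.7 [[0.051, -0.033, 0.042], [0.065, 0.001, 0.065], [0.097, 0.041, 0.084]]
  top 159 [[0.056, -0.032, 0.066], [0.065, 0.002, 0.068], [0.089, 0.04, 0.072]]
shuttle 0.74 [[0.098, -0.038, 0.046], [0.1, -0.002, 0.06], [0.203, 0.032, 0.078]]
  top 63 [[0.098, -0.036, 0.067], [0.099, -0.002, 0.073], [0.101, 0.031, 0.078]]
```

Call:
move_arm([
  [[0,-0.005,0,0],[0,-0.005,0,0],[0,-0.005,0,0],[0,-0.005,0,0],[0,-0.005,0,0],[0,-0.005,0,0],[0,-0.005,0,0],[0,-0.004,0,0],[0,-0.003,0,0]],
])

```text
t: 16.12
tool_pos: [0.5661, 0.0107, 0.0567]
tool_rot: [-0.118, 1.568, 0.118]
contact_force: [0.7, 4.9, -1.9]
opening: 0.0167
```

Call:
move_arm([
  [[0,-0.002,0,0],[0,-0.002,0,0],[0,-0.002,0,0],[0,-0.002,0,0]],
])

```text
t: 16.45
tool_pos: [0.5664, 0.0089, 0.0567]
tool_rot: [-0.118, 1.568, 0.118]
contact_force: [0.5, 4.1, -2.9]
opening: 0.0171
```

Call:
move_arm([
  [[0,-0.002,0,0],[0,-0.002,0,0],[0,0,0,0]],
])

```text
t: 16.7
tool_pos: [0.5666, 0.0078, 0.0568]
tool_rot: [-0.118, 1.568, 0.118]
contact_force: [0.4, 3.6, -2.3]
opening: 0.0168
```

Call:
move_arm([
  [[0,-0.002,0,0],[0,-0.002,0,0],[0,0,0,0]],
])

```text
t: 16.95
tool_pos: [0.5667, 0.0076, 0.0568]
tool_rot: [-0.117, 1.568, 0.119]
contact_force: [-0.2, 5.1, -1.3]
opening: 0.0171
```

Call:
move_arm([
  [[0,-0.002,0,0],[0,-0.002,0,0],[0,0,0,0]],
])

```text
t: 17.2
tool_pos: [0.5667, 0.0075, 0.0568]
tool_rot: [-0.115, 1.568, 0.12]
contact_force: [-0.8, 10.0, -0.9]
opening: 0.0172
```

```bash
python3 chk.py top6
```

```text
17.2 [0.56671602 0.00748572 0.05677271] face 0.06357002833270227 y 0.0006294987425622452 F 10.027585408283002
paddle 0.81 [[-0.025, -0.027, 0.04], [0.053, -0.0, 0.069], [0.062, 0.026, 0.087]]
  top 142 [[-0.025, -0.025, 0.066], [0.019, -0.0, 0.068], [0.061, 0.02, 0.08]]
roller 0.59 [[0.065, -0.033, 0.05], [0.093, 0.003, 0.068], [0.103, 0.042, 0.074]]
  top 226 [[0.085, -0.031, 0.066], [0.092, 0.004, 0.069], [0.102, 0.041, 0.073]]
shuttle 0.71 [[0.118, -0.031, -0.001], [0.159, -0.002, 0.06], [0.216, 0.03, 0.099]]
  top 97 [[0.118, -0.032, 0.07], [0.121, -0.001, 0.073], [0.125, 0.031, 0.077]]
```

Call:
move_arm([
  [[0,0.006,0,0],[0,0.01,0,0],[0,0.02,0,0],[0,0.04,0,0],[0,0.06,0,0],[0,0.08,0,0],[0,0.08,0,0],[0,0.08,0,0],[0,0.08,0,0],[0,0.08,0,0],[0,0.08,0,0],[0,0.08,0,0],[0,0.08,0,0],[0,0.08,0,0],[0,0.08,0,0],[0,0.07,0,0],[0,0.04,0,0],[0,0.02,0,0],[0,0,0,0],[0,0,0,0]],
])

```text
t: 19.07
tool_pos: [0.5271, 0.2691, 0.0568]
tool_rot: [-0.119, 1.568, 0.118]
contact_force: [1.3, 0.3, -0.7]
opening: 0.0164
```

```bash
python3 chk.py top7; python3 -c "
from h import *
im=ctrl.get_image('side');save(im,'side7')"
```

```text
19.0667 [0.52712709 0.26911792 0.05677376] face -0.2011225575263205 y 0.0007208831186551676 F 0.08847892111625413
paddle 0.71 [[-0.349, -0.027, -0.003], [-0.258, -0.0, 0.068], [-0.201, 0.033, 0.087]]
  top 458 [[-0.347, -0.014, 0.066], [-0.276, 0.0, 0.068], [-0.201, 0.01, 0.077]]
roller 0.98 [[0.063, -0.033, 0.021], [0.09, 0.002, 0.067], [0.102, 0.04, 0.073]]
  top 202 [[0.085, -0.031, 0.066], [0.092, 0.005, 0.069], [0.101, 0.04, 0.073]]
shuttle 0.52 [[0.112, -0.033, -0.003], [0.125, -0.001, 0.071], [0.225, 0.031, 0.103]]
  top 112 [[0.118, -0.033, 0.069], [0.122, -0.002, 0.074], [0.126, 0.031, 0.077]]
```

View pics/side7.png

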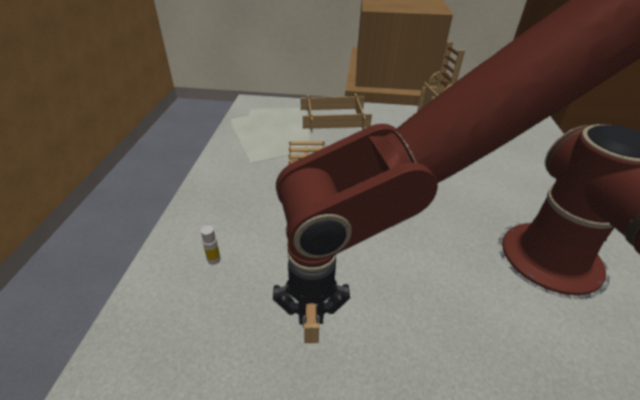

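View pics/top7.png

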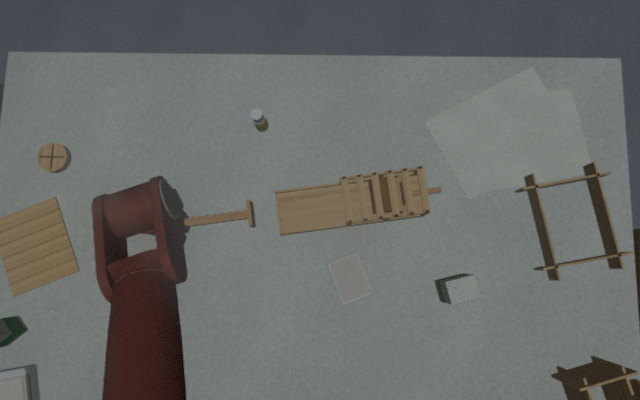

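The top view shows the roller in the tunnel at about (378,193), resting against the shuttle, whose tail rod now reaches column 440. The blade at (250,213) is clear of the run, so I'll lower the paddle.

Call:
move_arm([
  [[0.02,0,0,0],[0.03,0,0,0],[0.03,0,0,0],[0.025,0,0,0],[0.012,0,0,0],[0.006,0,0,0],[0.004,0,0,0],[0.004,0,0,0],[0.004,0,0,0],[0,0,0,0]],
])

```text
t: 20.15
tool_pos: [0.5272, 0.2695, 0.0232]
tool_rot: [-0.118, 1.567, 0.118]
contact_force: [0.6, -0.2, -1.3]
opening: 0.0167
```

Call:
move_arm([
  [[0.002,0,0,0],[0.002,0,0,0],[0,0,0,0]],
])

```text
t: 20.4
tool_pos: [0.5273, 0.2695, 0.0223]
tool_rot: [-0.118, 1.567, 0.118]
contact_force: [-0.6, 0.7, -1.1]
opening: 0.0168
```

Call:
move_arm([
  [[0,0,0,0],[0,0,0,0],[0,0,0,0],[0,0,0,0],[0,0,0,0],[0,0,0,0],[0,0,0,0],[0,0,0,0],[0,0,0,0],[0,0,0,0],[0,0,0,0],[0,0,0,0]],
], gripper=0)

```text
t: 21.4
tool_pos: [0.5271, 0.2694, 0.022]
tool_rot: [-0.118, 1.568, 0.118]
contact_force: [0.0, 0.1, 0.1]
opening: 0.0857
```

Call:
move_arm([
  [[-0.02,0,0,0],[-0.05,0,0,0],[-0.08,0,0,0],[-0.1,0,0,0],[-0.1,0,0,0],[-0.1,0,0,0],[-0.1,0,0,0],[-0.1,0,0,0],[-0.05,0.1,0,0],[0,0.1,0,0],[0,0.1,0,0],[0,0.1,0,0],[0,0.1,0,0],[0,0.1,0,0],[0,0,0,0],[0,0,0,0]],
])

```text
t: 22.73
tool_pos: [0.5044, 0.4187, 0.1982]
tool_rot: [-0.119, 1.566, 0.12]
contact_force: [0.1, -0.2, -0.3]
opening: 0.0854
```

```bash
python3 chk.py top8; python3 -c "
from h import *
im=ctrl.get_image('side');save(im,'side8')"
```

```text
22.7333 [0.50436637 0.4187389  0.1981833 ] face -0.3525118191718797 y 0.0006536738381411888 F -0.224555900569599
paddle 0.77 [[-0.389, -0.025, -0.002], [-0.284, -0.0, 0.034], [-0.201, 0.026, 0.052]]
roller 0.73 [[0.063, -0.033, 0.033], [0.09, 0.002, 0.067], [0.103, 0.042, 0.101]]
  top 221 [[0.085, -0.031, 0.066], [0.092, 0.004, 0.069], [0.101, 0.041, 0.073]]
shuttle 0.63 [[0.118, -0.036, 0.051], [0.125, -0.001, 0.07], [0.218, 0.033, 0.076]]
  top 111 [[0.118, -0.036, 0.07], [0.121, -0.001, 0.073], [0.125, 0.033, 0.076]]
```

View pics/top8.png

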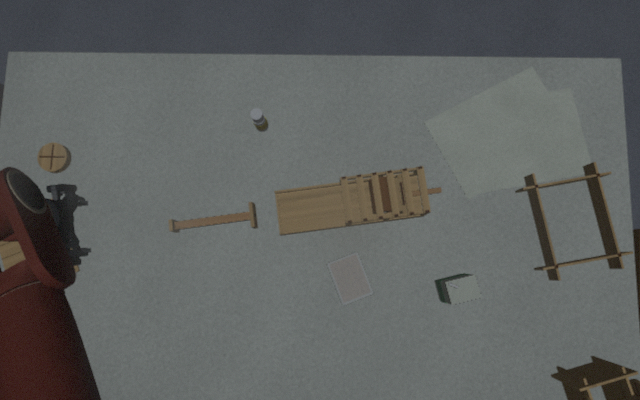

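View pics/side8.png

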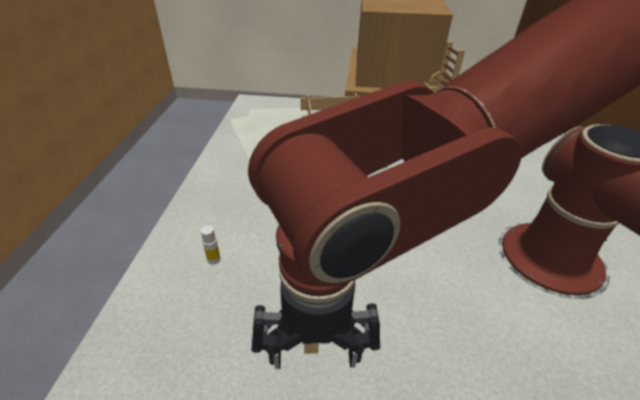

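The paddle stands level on the table at (172–255, 215–225), and the roller rests against the shuttle. Everything is released, so I'm handing in.

```bash
python3 -c "
from h import *
ctrl.finish_job();print(ctrl.get_obs()['t'])"
```

```text
the job is handed in; nothing more can be done
the job is handed in; nothing more can be done
```

The job is done and handed in at about 23 s, but `finish_job` reports no verdict, so success is judged only from my own checks.

I gripped the paddle by its bar near the foot and pushed the roller along the run at about 30 mm/s. It rolled down to the shuttle by itself. I then pushed shuttle and roller back slowly, at about 4–5 N, until they stopped dead at about 10 N. After that I drew the paddle straight back, stood it on the table and released it.

**Last checks:**
- **Shuttle:** it moved about 20 mm by depth (tail rod end from about 0.197 to 0.217 m on the track). This agrees with the push stopping at the rigid stop.
- **Roller:** its centre is about 88 mm inside the mouth, resting on the shuttle with its top at about 70 mm.
- **Paddle:** it stands level and released, with the bar top at 34 mm and the blade about 50 mm before the start of the run.
- **Bystanders:** the carton, glue stick and clear box look unmoved in the last top picture. I did not measure them again.

In the last pictures the slats hide the shuttle's front and the arm blocks the side view of the run, so the travel figure rests on the shuttle's rear edge, the rod end and the force. No check failed or disagreed. The networks gave one wrong roller reading in a side picture, which I ignored.

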